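# Mirror the desk set onto the wooden rack

### The job

A left-handed colleague takes over this desk: move the ink bottle, the loupe, the glue stick and the eraser from the grey rack to the empty wooden rack in mirrored order, so that the thing that stood furthest left (seen from the robot) ends furthest right, the second from the left ends second from the right, and so on. Set each one down in the middle of its own place, resting flat on the board the way up it stood before, and never tip the ink bottle over. Leave the marker, the sharpener and the bulldog clip on the table where they are.

Things in the scene. Friction and masses are not known exactly. Their poses are not given: they have to be found in the camera images.
- ink_bottle: dark blue glass ink bottle with a black ribbed cap, pale label: body 53 mm across and 40 mm high, cap 33 mm across from 44 to 60 mm height; about 0.14 kg, stands at any yaw. Origin: centre of its underside; z up.
- loupe: black standing magnifier, round, 42 mm across and 43 mm high; about 0.07 kg, stands at any yaw. Origin: centre of its underside; z up.
- glue_stick: standing glue stick, white with a dark grey cap, round, 28 mm across and 92 mm high; about 0.035 kg, any yaw. Origin: centre of its underside; z up.
- eraser: worn white eraser in a green card sleeve, 22x50x12 mm (x, y, z), lying flat with its 50 mm length along the row to within 0.25 rad; about 0.022 kg. Origin: centre of its underside; z up.
- pad_yellow: yellow pad, 76x66x3 mm, fixed in one place of the grey rack, top 15 mm above the table. The ink bottle stands on it at the start, within 5 mm of its middle, so its place in the row tells where the ink bottle stood. Origin: centre of its underside; axes as the grey rack's.
- pad_red: red pad, 76x66x3 mm, fixed in one place of the grey rack, top 15 mm above the table. The loupe stands on it at the start, within 5 mm of its middle, so its place in the row tells where the loupe stood. Origin: centre of its underside; axes as the grey rack's.
- pad_blue: blue pad, 76x66x3 mm, fixed in one place of the grey rack, top 15 mm above the table. The glue stick stands on it at the start, within 5 mm of its middle, so its place in the row tells where the glue stick stood. Origin: centre of its underside; axes as the grey rack's.
- pad_white: white pad, 76x66x3 mm, fixed in one place of the grey rack, top 15 mm above the table. The eraser stands on it at the start, within 5 mm of its middle, so its place in the row tells where the eraser stood. Origin: centre of its underside; axes as the grey rack's.
- old_rack: grey plastic rack with black dividers, fixed; board 86x306 mm, top 12 mm above the table; end cheeks 24 mm high (322 mm overall); three dividers, 3 mm thick, 9 mm above the board, make four places in a row. Origin: on the table under its middle; x away from the robot, y left along the row, yaw up to 0.35. Middles of the places: x 0, y +114, +38, -38, -114 mm; each with a 3 mm coloured pad on it; full at the start.
- new_rack: light wooden rack with dark dividers, fixed; board 86x306 mm, top 12 mm above the table; end cheeks 24 mm high (322 mm overall); three dividers, 3 mm thick, 9 mm above the board, make four places in a row. Origin: on the table under its middle; x away from the robot, y left along the row, yaw up to 0.35. Middles of the places: x 0, y +114, +38, -38, -114 mm; on the bare board; empty at the start.
- marker_black: bystander: black and white marker, 131 mm long and 18 mm thick, lying on the table; leave alone. Origin: underside, mid-length.
- sharpener: bystander: small brass sharpener, 18x28x16 mm, on the table; leave alone. Origin: centre of its underside.
- bulldog_clip: bystander: black bulldog clip, 32x50x12 mm, lying on the table; leave alone. Origin: centre of its underside.
Not all that is in view belongs to the job. Leave any blue look-alike of the eraser alone.

How it is judged:
At the end, for the whole second after the job is handed in: each thing rests still on the wooden board (height within 5 mm), within 0.1 rad of upright (eraser: of flat), and within 15 mm along and across of the middle of the place that mirrors its pad's place in the grey rack (leftmost to rightmost, and so on) (((y of pad_yellow in the frame of old_rack between 0.094 and 0.134 m and y of ink_bottle in the frame of new_rack between -0.129 and -0.099 m) or (y of pad_yellow in the frame of old_rack between 0.018 and 0.058 m and y of ink_bottle in the frame of new_rack between -0.053 and -0.023 m) or (y of pad_yellow in the frame of old_rack between -0.058 and -0.018 m and y of ink_bottle in the frame of new_rack between 0.023 and 0.053 m) or (y of pad_yellow in the frame of old_rack between -0.134 and -0.094 m and y of ink_bottle in the frame of new_rack between 0.099 and 0.129 m)) and x of ink_bottle in the frame of new_rack between -0.015 and 0.015 m and z of ink_bottle in the frame of new_rack between 0.007 and 0.017 m and angle between each of ink_bottle, loupe, glue_stick, eraser's own z axis and vertical below 0.1 rad and linear speed of each of ink_bottle, loupe, glue_stick, eraser below 0.01 m/s and ((y of pad_red in the frame of old_rack between 0.094 and 0.134 m and y of loupe in the frame of new_rack between -0.129 and -0.099 m) or (y of pad_red in the frame of old_rack between 0.018 and 0.058 m and y of loupe in the frame of new_rack between -0.053 and -0.023 m) or (y of pad_red in the frame of old_rack between -0.058 and -0.018 m and y of loupe in the frame of new_rack between 0.023 and 0.053 m) or (y of pad_red in the frame of old_rack between -0.134 and -0.094 m and y of loupe in the frame of new_rack between 0.099 and 0.129 m)) and x of loupe in the frame of new_rack between -0.015 and 0.015 m and z of loupe in the frame of new_rack between 0.007 and 0.017 m and ((y of pad_blue in the frame of old_rack between 0.094 and 0.134 m and y of glue_stick in the frame of new_rack between -0.129 and -0.099 m) or (y of pad_blue in the frame of old_rack between 0.018 and 0.058 m and y of glue_stick in the frame of new_rack between -0.053 and -0.023 m) or (y of pad_blue in the frame of old_rack between -0.058 and -0.018 m and y of glue_stick in the frame of new_rack between 0.023 and 0.053 m) or (y of pad_blue in the frame of old_rack between -0.134 and -0.094 m and y of glue_stick in the frame of new_rack between 0.099 and 0.129 m)) and x of glue_stick in the frame of new_rack between -0.015 and 0.015 m and z of glue_stick in the frame of new_rack between 0.007 and 0.017 m and ((y of pad_white in the frame of old_rack between 0.094 and 0.134 m and y of eraser in the frame of new_rack between -0.129 and -0.099 m) or (y of pad_white in the frame of old_rack between 0.018 and 0.058 m and y of eraser in the frame of new_rack between -0.053 and -0.023 m) or (y of pad_white in the frame of old_rack between -0.058 and -0.018 m and y of eraser in the frame of new_rack between 0.023 and 0.053 m) or (y of pad_white in the frame of old_rack between -0.134 and -0.094 m and y of eraser in the frame of new_rack between 0.099 and 0.129 m)) and x of eraser in the frame of new_rack between -0.015 and 0.015 m and z of eraser in the frame of new_rack between 0.007 and 0.017 m); the robot touches nothing.
It fails at once if the ink bottle is tipped over (more than 0.6 rad) (angle between ink_bottle's own z axis and vertical above 0.6 rad).
It fails at once if the black and white marker is moved by more than 30 mm (distance of marker_black from where it was at the start of the episode above 0.03 m).
It fails at once if the brass sharpener is moved by more than 30 mm (distance of sharpener from where it was at the start of the episode above 0.03 m).
It fails at once if the bulldog clip is moved by more than 30 mm (distance of bulldog_clip from where it was at the start of the episode above 0.03 m).
It also fails if it takes over 128 s, if anything falls off the work surface, if the arm or the gripper's body presses on something with over 40 N, if the wrist force passes 120 N, or if a joint passes its speed limit or range.

### The arm

A 6-joint arm with a two-finger parallel gripper is mounted at the origin on the work surface; the furniture and walls round the work are solid. World frame = base frame: x ahead of the robot, y to its left, z up, the work surface at z = 0. Lengths are in m, angles in rad, forces in N, time in s.
With the tool pointing down it reaches from about 0.35 to 0.925 m from the base axis. Payload 6.4 kg.
Tool frame: the origin (TCP) lies at the very end of the fingers, on their centre line; the grasp point (between the pads) lies 19 mm behind it (bot.grip_point_offset is the distance from the TCP to the grasp point, in m); z points along the fingers, x is the direction in which the jaws open and shut, and the axes are right-handed (so a half turn about z gives the same grasp; the last joint's range is limited). The gripper opens to 85 mm and grips with 20 to 120 N. Pads are 22 mm wide; open, the fingers measure 114 mm over their backs; the gripper's body (76 mm by 85 mm) begins 54 mm behind the grasp point. The pads swing forward as they close: fully open they stand 13 mm farther back than shut.
Start: joints at [0.964, 0.245, 1.558, -0, 1.339, -0.174], TCP at [0.273, 0.59, 0.231] pointing down, gripper open.
Joint ranges: [-3.13, 3.13], [-1.02, 2.26], [0.13, 2.54], [-0.95, 4.09], [0.21, 2.88], [-2.74, 2.74]. Speed limits (rad/s): [2.57, 2.57, 3.14, 3.14, 3.14, 3.14].

### API

Orientations are given as a unit quaternion [w, x, y, z].
In Python, from workcell import status, capture, calibration, bot gives the robot as it stands. The module is installed in compiled form; this text tells all that it offers.
- The arm moves only by the shell command python3 -m pendant 'ROWS' [OPENING] [FORCE]. ROWS is JSON, one flat list of numbers, 6 for each row, row after row: the shift along the tool's x, y, z in m, then the turn, a rotation vector about the tool's x, y, z in rad. In form: [dx, dy, dz, ax, ay, az, dx, dy, dz, ax, ay, az, ...]. A call has exactly 8 rows; each row is the pose to reach, as a shift and turn from the pose commanded when the call began, along the tool's axes at that moment; what a row does not reach only later rows make up. A row lasts 1/8 s, in which the tool goes at most 62.5 mm and 10.7 degrees, less where a joint would pass 70% of its speed; a pose out of reach is approached as far as the arm can. A call with a gripper value outside its range is refused whole. OPENING is the opening, from 0 (shut) to 1 (fully open), set as the call begins (- or left out, the last holds). The fingers move at their own pace and stop on an object; FORCE is the grip in N (left out, the last holds). Time passes only in rows, so rows that repeat a pose let the fingers close, or fill a call up. It gives the time, the measured TCP pose, the force and the opening at its end, in the units of the state.
- status.get_obs(): the state, without advancing time (a new reading comes with each control period).
- capture(name): name is "side" or "top"; returns (picture, depth): 420x560x3 uint8, blue, green, red; 420x560 float32, m along the optical axis (not along the pixel's ray), 0 where there is no reading.
- calibration(name): a dict with "mtx" (3x3 intrinsics, pixels), "eye" and "orientation" of the camera in the world. Camera axes: x right, y down, z forward; pixel columns grow to the right and rows downward; lengths in m; the calibration is good to about 2 mm. A picture is of the moment at which its call begins. calibration takes no time and is no camera call.
- bot.close_job(): hands the job in, once; it reports no verdict.
The state is a dict: "clock": time; "joint_pos": joint angles; "joint_velocities": joint speeds; "joint_torque": joint torques, N m; "ee_pos": TCP position; "eef_rot": TCP orientation; "force": force on the tool from outside, world axes, zero at the start; "wrist_torque": the same for the moment, N m; "finger_gap": finger opening in m.
Only numpy, scipy, OpenCV 4.12 (cv2) and the standard library are available. Lean on these libraries where they do the work, as an engineer would, in place of code of your own. Each camera call takes 0.05 s, during which the arm holds its last target. There are 200 camera calls.

## Working session

There is one attempt and no reset: what is moved stays moved. The work goes in short steps, Python scripts to look and compute and a shell command to move; the robot and the scene stay as the last step left them, time stands still between calls to the robot, and variables do not carry over. Pictures are saved under pics/ and viewed, about 12 in all and at most 16, crops included, and the job is handed in when it is done.

```bash
mkdir -p pics; python3 - <<'E'
from workcell import status,capture,calibration,bot
import cv2,numpy as np
for n in("top","side"):
    p,d=capture(n);cv2.imwrite(f"pics/{n}0.png",p);np.save(f"{n}0.npy",d)
    c=calibration(n);print(n,c)
o=status.get_obs();print(o['clock'],o['ee_pos'],o['eef_rot'],o['finger_gap'],bot.grip_point_offset)
E
```

```text
top {'mtx': array([[445.35005669,   0.        , 278.44335578],
       [  0.        , 445.35005669, 212.74918575],
       [  0.        ,   0.        ,   1.        ]]), 'eye': array([0.30924442, 0.0027847 , 1.16279204]), 'orientation': array([ 0.06837884, -0.66848485,  0.73691506, -0.07354274])}
side {'mtx': array([[390.15379257,   0.        , 277.97993373],
       [  0.        , 390.15379257, 207.51763375],
       [  0.        ,   0.        ,   1.        ]]), 'eye': array([0.48870706, 0.8445292 , 0.58817132]), 'orientation': array([ 0.01844403, -0.03554489,  0.87977006, -0.47370984])}
0.1 [0.27231072 0.58965421 0.23028156] [ 3.34742849e-04  8.42440937e-01  5.38787982e-01 -8.16116135e-04] 0.08505632078626792 0.0187
```

View pics/top0.png

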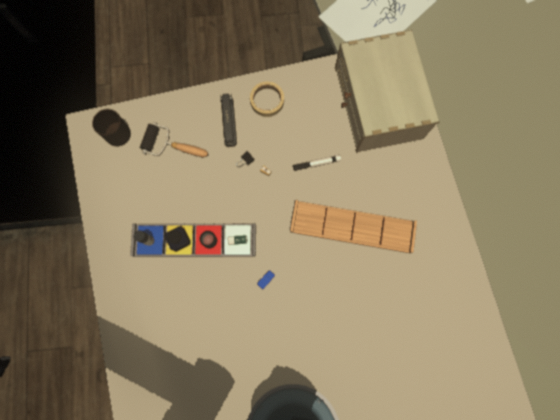

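View pics/side0.png

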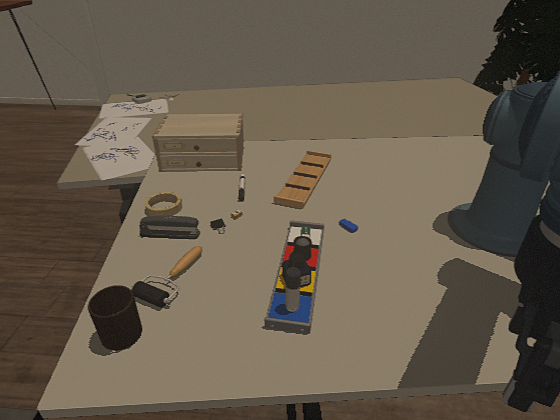

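The top view shows the grey rack at px (134–255, 223–257), left to right: glue stick on blue (145,238), ink bottle on yellow (178,239), loupe on red (208,240), eraser on white (238,240). The wooden rack is empty at (292–414, 201–251). The blue look-alike (266,280), sharpener (265,171), clip (247,158) and marker (316,163) are to be left alone. The targets in the new rack are glue −114, ink −38, loupe +38 and eraser +114.

```bash
cat >h.py <<'E'
import cv2,numpy as np
from workcell import status,capture,calibration,bot
from scipy.spatial.transform import Rotation as R
def rot(q): return R.from_quat(np.r_[q[1:],q[0]])
def cloud(n,d):
    c=calibration(n);K=c['mtx'];v,u=np.mgrid[:420,:560]
    P=np.dstack([(u-K[0,2])/K[0,0]*d,(v-K[1,2])/K[1,1]*d,d])
    return rot(c['orientation']).apply(P.reshape(-1,3)).reshape(420,560,3)+c['eye']
def proj(n,p):
    c=calibration(n);q=rot(c['orientation']).inv().apply(np.array(p)-c['eye'])
    return (c['mtx']@(q/q[2]))[:2]
E
python3 - <<'E'
from h import *
p=cv2.imread("pics/top0.png");W=cloud("top",np.load("top0.npy"))
print("table z",[W[r,c].round(4) for r,c in((190,200),(300,300),(270,350))])
V,U=np.mgrid[:420,:560];z=W[...,2]
for n,(u0,u1,v0,v1) in dict(old=(122,268,212,268),new=(282,425,192,260)).items():
    m=(U>u0)&(U<u1)&(V>v0)&(V<v1)
    mm=m&(z>.007)&(z<.03)
    r=cv2.minAreaRect((W[mm][:,:2]*1000).astype(np.float32));print(n,r,mm.sum(),np.median(z[mm]))
    if n=='old': mo=m
hsv=cv2.cvtColor(p,cv2.COLOR_BGR2HSV)
for n,(u0,u1,zz) in dict(glue=(134,160,.107),ink=(164,193,.075),loupe=(194,223,.058),eraser=(224,252,.027)).items():
    m=mo&(U>=u0)&(U<=u1)
    m&=abs(z-zz)<.005
    if m.sum()>3:
        q=W[m]; r=cv2.minAreaRect((q[:,:2]*1000).astype(np.float32));print(n,m.sum(),q.mean(0).round(4),r)
c=np.hstack([p[205:275,125:265],p[190:260,282:422]]);cv2.imwrite("pics/crop0.png",cv2.resize(c,None,fx=2.8,fy=2.8,interpolation=2))
c=p[205:275,125:265];cv2.imwrite("pics/crop0.png",cv2.resize(c,None,fx=5.5,fy=5.5,interpolation=2))
E
```

```text
table z [array([ 0.6303,  0.188 , -0.0071]), array([ 0.3131, -0.0504, -0.0051]), array([ 0.3764, -0.1874,  0.0007])]
old ((495.58038330078125, 210.00894165039062), (322.5000915527344, 92.1759262084961), 85.43498992919922) 3151 0.014676391705489955
new ((489.3022766113281, -207.22940063476562), (323.2394714355469, 87.36930084228516), 74.52294158935547) 3846 0.011289518677586097
glue 99 [0.502  0.3227 0.1068] ((502.1220703125, 322.7625732421875), (23.571794509887695, 25.77753257751465), 76.7847671508789)
ink 138 [0.497  0.2464 0.0751] ((497.1365966796875, 246.23934936523438), (30.31555938720703, 30.428415298461914), 85.5256576538086)
loupe 142 [0.4867 0.1692 0.0556] ((487.60113525390625, 169.4813232421875), (37.79877853393555, 35.8184928894043), 84.41275787353516)
eraser 152 [0.481  0.0949 0.0262] ((475.8089294433594, 84.89775085449219), (73.31581115722656, 37.54758071899414), 63.074005126953125)
```

View pics/crop0.png

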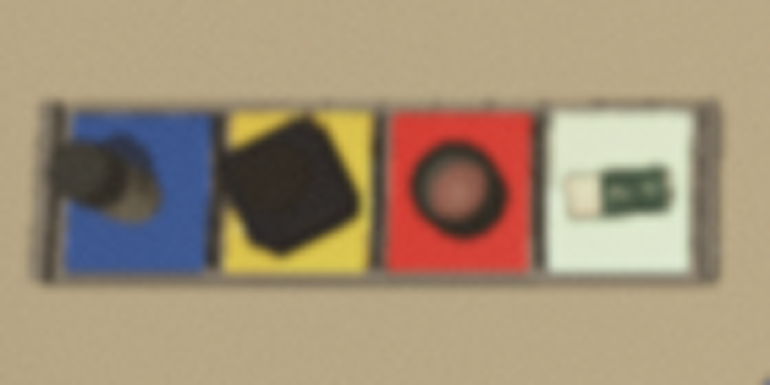

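The crop shows the ink bottle's square body, rotated, with corners at about (230,160), (308,118), (358,212) and (280,252). The loupe is round at (459,190). The eraser has a green sleeve and runs from (567,196) to (670,188). I'll turn these into world coordinates.

```bash
cat >>h.py <<'E'
def ray(n,u,v,z):
    c=calibration(n);K=c['mtx'];d=rot(c['orientation']).apply([(u-K[0,2])/K[0,0],(v-K[1,2])/K[1,1],1.])
    return (c['eye']+d*(z-c['eye'][2])/d[2])
def to(x,y,z,yaw):
    "shift in tool axes and az to a tool-down pose, jaw direction yaw"
    o=status.get_obs();r=rot(o['eef_rot']);t=R.from_euler('z',yaw)*R.from_euler('x',np.pi)
    print("to",x,y,z,"shift",r.inv().apply(np.array([x,y,z])-o['ee_pos']).round(4),"turn",(r.inv()*t).as_rotvec().round(3))
E
python3 - <<'E'
from h import *
f=lambda c:(125+(c[0]+.5)/5.5-.5,205+(c[1]+.5)/5.5-.5)
q=np.array([ray("top",*f(c),.052)[:2] for c in((225,158),(310,116),(360,212),(280,254))])
print("ink",q.mean(0).round(4),np.linalg.norm(q-np.roll(q,1,0),axis=1).round(4),np.degrees(np.arctan2(*(q-np.roll(q,1,0)).T[::-1])).round(1))
e=[ray("top",*f(c),.027)[:2] for c in((566,196),(671,188))];d=e[0]-e[1];print("eraser",np.mean(e,0).round(4),np.hypot(*d),np.degrees(np.arctan2(d[1],d[0])))
print("loupe",ray("top",*f((459,190)),.055))
p=cv2.imread("pics/top0.png");hsv=cv2.cvtColor(p,cv2.COLOR_BGR2HSV)
m=np.zeros((420,560),bool);m[192:262,280:427]=1
s=hsv[...,1];print("sat wood/table",s[225,310],s[270,350])
# wooden outline: colour differs from table
T=np.median(p[260:290,300:400].reshape(-1,3),0)
mk=m&(np.abs(p.astype(int)-T).sum(2)>60)
mk=cv2.morphologyEx(mk.astype(np.uint8),cv2.MORPH_OPEN,np.ones((3,3)))
for name,mk,zz in(("new",mk,.015),):
    pts=np.array([ray("top",u,v,zz)[:2]*1000 for v,u in np.argwhere(mk)],np.float32);print(name,cv2.minAreaRect(pts))
m=np.zeros((420,560),bool);m[212:268,122:268]=1
mk=m&(np.abs(p.astype(int)-T).sum(2)>60);mk=cv2.morphologyEx(mk.astype(np.uint8),cv2.MORPH_OPEN,np.ones((3,3)))
pts=np.array([ray("top",u,v,.012)[:2]*1000 for v,u in np.argwhere(mk)],np.float32);print("old",cv2.minAreaRect(pts))
to(.502,.3227,.2,-.08)
E
```

```text
ink [0.4945 0.2416] [0.0519 0.0429 0.0509 0.0405] [  26.1  -68.5 -156.4  112.8]
eraser [0.4805 0.0959] 0.04918529664710247 88.81708588197979
loupe [0.48429686 0.1659609  0.055     ]
sat wood/table 134 70Traceback (most recent call last):
  File "<stdin>", line 15, in <module>
  File "h.py", line 13, in ray
    c=calibration(n);K=c['mtx'];d=rot(c['orientation']).apply([(u-K[0,2])/K[0,0],(v-K[1,2])/K[1,1],1.])
ValueError: time passes only in moves, steps and waits
```

```bash
python3 - <<'E'
s=open('h.py').read().replace("def rot(q)","import functools\ncalibration=functools.cache(calibration)\ndef rot(q)",1);open('h.py','w').write(s)
E
python3 - <<'E'
from h import *
p=cv2.imread("pics/top0.png")
T=np.median(p[260:290,300:400].reshape(-1,3),0)
for n,(v0,v1,u0,u1) in dict(old=(212,268,122,268),new=(192,262,280,427)).items():
    m=np.zeros((420,560),bool);m[v0:v1,u0:u1]=1
    mk=m&(np.abs(p.astype(int)-T).sum(2)>60);mk=cv2.morphologyEx(mk.astype(np.uint8),cv2.MORPH_OPEN,np.ones((3,3)))
    for zz in (.012,.02):
        pts=np.array([ray("top",u,v,zz)[:2]*1000 for v,u in np.argwhere(mk)],np.float32);print(n,zz,cv2.minAreaRect(pts))
to(.502,.3227,.2,-.08)
E
```

```text
old 0.012 ((492.9420166015625, 211.1790771484375), (327.46185302734375, 89.34555053710938), 84.41394805908203)
old 0.02 ((491.6646423339844, 209.73049926757812), (325.1855163574219, 88.72443389892578), 84.41382598876953)
new 0.012 ((487.38018798828125, -205.302490234375), (325.941650390625, 88.69009399414062), 74.77043914794922)
new 0.02 ((486.1417236328125, -203.85589599609375), (323.67578125, 88.07351684570312), 74.77045440673828)
to 0.502 0.3227 0.2 shift [-0.146   0.3205  0.0304] turn [1.000e-03 2.000e-03 1.218e+00]
```

```bash
python3 -m pendant '[-0.018,0.04,0,0,0,0.15, -0.037,0.08,0.01,0,0,0.3, -0.055,0.12,0.01,0,0,0.45, -0.073,0.16,0.02,0,0,0.6, -0.092,0.2,0.02,0,0,0.75, -0.11,0.24,0.03,0,0,0.9, -0.128,0.28,0.03,0,0,1.05, -0.146,0.3205,0.0304,0,0,1.22]' 1 40
python3 -c "
from h import *
to(.502,.3225,.05,-.08)"
```

```text
clock: 1.1
ee_pos: [0.5027, 0.3218, 0.2003]
eef_rot: [0.0, 0.999, -0.044, -0.0]
force: [0.7, 0.6, -0.0]
finger_gap: 0.0852
to 0.502 0.3225 0.05 shift [-0.0007 -0.0007  0.1503] turn [ 0.     0.001 -0.007]
```

```bash
python3 -m pendant '[0,0,0.03,0,0,0, 0,0,0.06,0,0,0, 0,0,0.09,0,0,0, 0,0,0.115,0,0,0, 0,0,0.135,0,0,0, 0,0,0.15,0,0,0, 0,0,0.15,0,0,0, 0,0,0.15,0,0,0]'
python3 -m pendant '[0,0,0,0,0,0, 0,0,0,0,0,0, 0,0,0,0,0,0, 0,0,0,0,0,0, 0,0,0,0,0,0, 0,0,0,0,0,0, 0,0,0,0,0,0, 0,0,0,0,0,0]' 0 40
python3 - <<'E'
from h import *
p,d=capture("side");u,v=proj("side",[.5,.28,.08]).astype(int);c=p[max(v-110,0):v+90,max(u-120,0):u+120];cv2.imwrite("pics/s1.png",cv2.resize(c,None,fx=3,fy=3,interpolation=2));print(u,v)
E
```

```text
clock: 2.1
ee_pos: [0.503, 0.3234, 0.0518]
eef_rot: [-0.0, 0.999, -0.041, 0.001]
force: [0.6, 0.4, 0.7]
finger_gap: 0.0852
clock: 3.1
ee_pos: [0.5027, 0.3232, 0.0512]
eef_rot: [-0.0, 0.999, -0.041, 0.0]
force: [0.4, -1.1, 3.3]
finger_gap: 0.0271
295 266
```

View pics/s1.png

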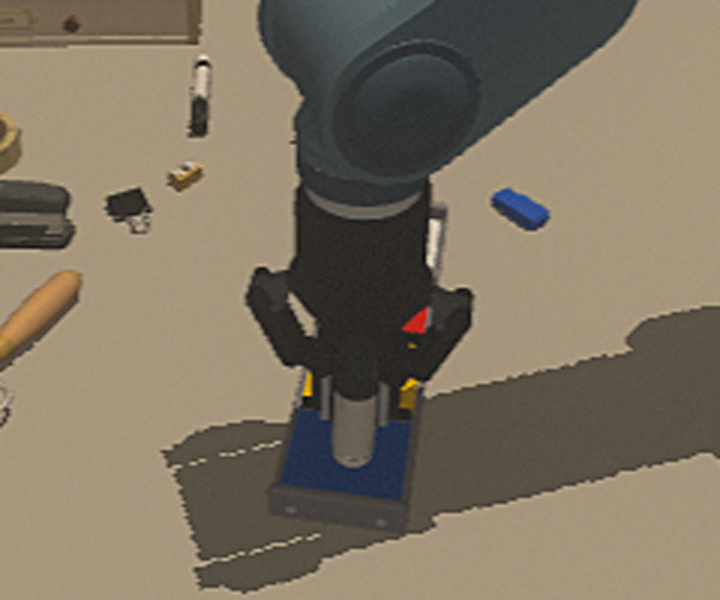

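```bash
python3 -m pendant '[0,0,-0.02,0,0,0, 0,0,-0.06,0,0,0, 0,0.005,-0.1,0,0,0, 0,0.02,-0.13,0,0,0, 0,0.05,-0.15,0,0,0, 0,0.09,-0.15,0,0,0, 0,0.135,-0.15,0,0,0.03, 0.003,0.185,-0.15,0,0,0.06]'
python3 -m pendant '[0,0.05,0,0,0,0.03, 0,0.1,0,0,0,0.06, 0,0.15,0,0,0,0.09, 0,0.2,0,0,0,0.12, 0,0.25,0,0,0,0.12, 0,0.3,0,0,0,0.12, 0,0.345,0,0,0,0.12, 0,0.38,0,0,0,0.12]'
python3 -c "
from h import *
to(.4579,-.316,.049,-.267)"
```

```text
clock: 4.15
ee_pos: [0.4895, 0.1375, 0.2018]
eef_rot: [-0.0, 0.997, -0.071, 0.0]
force: [1.1, -0.1, -0.4]
finger_gap: 0.0273
clock: 5.15
ee_pos: [0.4358, -0.2392, 0.2018]
eef_rot: [0.0, 0.991, -0.131, 0.0]
force: [-0.2, 0.0, -0.1]
finger_gap: 0.0272
to 0.4579 -0.316 0.049 shift [0.0413 0.0684 0.1528] turn [ 0.    -0.001  0.004]
```

```bash
python3 -m pendant '[0.015,0.025,0,0,0,0, 0.03,0.05,0.01,0,0,0, 0.0413,0.0684,0.04,0,0,0, 0.0413,0.0684,0.08,0,0,0, 0.0413,0.0684,0.11,0,0,0, 0.0413,0.0684,0.13,0,0,0, 0.0413,0.0684,0.143,0,0,0, 0.0413,0.0684,0.143,0,0,0]'
python3 -c "
from h import *
to(.4579,-.316,.049,-.267)"
```

```text
clock: 6.15
ee_pos: [0.4582, -0.314, 0.0576]
eef_rot: [-0.0, 0.991, -0.131, -0.001]
force: [1.7, -0.5, -0.3]
finger_gap: 0.0274
to 0.4579 -0.316 0.049 shift [0.0002 0.002  0.0086] turn [-0.001  0.001  0.005]
```

```bash
python3 -m pendant '[0,0.001,0.003,0,0,0, 0,0.001,0.006,0,0,0, 0,0.001,0.008,0,0,0, 0,0.001,0.0085,0,0,0, 0,0.001,0.0085,0,0,0, 0,0.001,0.0085,0,0,0, 0,0.001,0.0085,0,0,0, 0,0.001,0.0085,0,0,0]'
python3 -m pendant '[0,0,0,0,0,0, 0,0,0,0,0,0, 0,0,0,0,0,0, 0,0,0,0,0,0, 0,0,0,0,0,0, 0,0,0,0,0,0, 0,0,0,0,0,0, 0,0,0,0,0,0]' 1
python3 -m pendant '[0,0,-0.02,0,0,0, 0,0,-0.05,0,0,0, 0,0,-0.09,0,0,0, 0,-0.02,-0.13,0,0,0, 0,-0.05,-0.15,0,0,0, 0,-0.1,-0.15,0,0,0, 0,-0.15,-0.15,0,0,0, 0,-0.2,-0.15,0,0,0]'
python3 - <<'E'
from h import *
p,d=capture("top");a=cv2.resize(p[180:270,282:422],None,fx=5,fy=5,interpolation=2)
p,d=capture("side");cv2.imwrite("pics/t2.png",a)
u,v=proj("side",[.5,.25,.05]).astype(int);print(u,v)
c=p[v-60:v+60,u-70:u+70];cv2.imwrite("pics/s2.png",cv2.resize(c,None,fx=5,fy=5,interpolation=2))
E
```

```text
clock: 7.15
ee_pos: [0.4583, -0.3154, 0.0494]
eef_rot: [0.0, 0.991, -0.131, 0.0]
force: [0.3, 0.2, 0.2]
finger_gap: 0.0272
clock: 8.15
ee_pos: [0.4583, -0.3154, 0.0494]
eef_rot: [-0.0, 0.991, -0.131, 0.0]
force: [0.3, -0.4, -0.3]
finger_gap: 0.0855
clock: 9.15
ee_pos: [0.5106, -0.1209, 0.2012]
eef_rot: [0.0, 0.991, -0.131, 0.001]
force: [0.5, -0.6, 0.3]
finger_gap: 0.0852
295 267
```

View pics/t2.png

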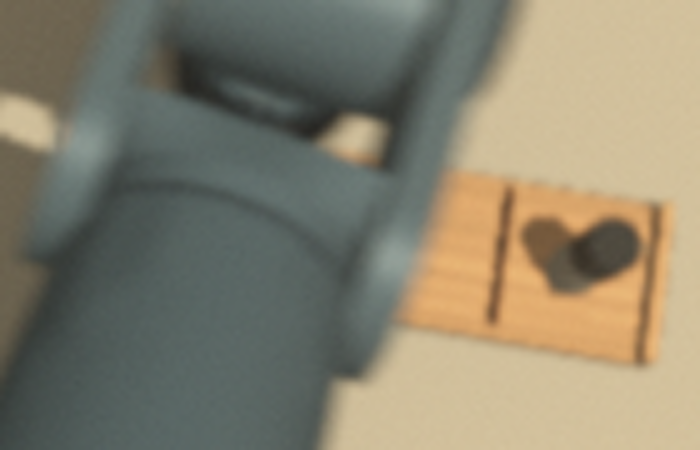

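View pics/s2.png

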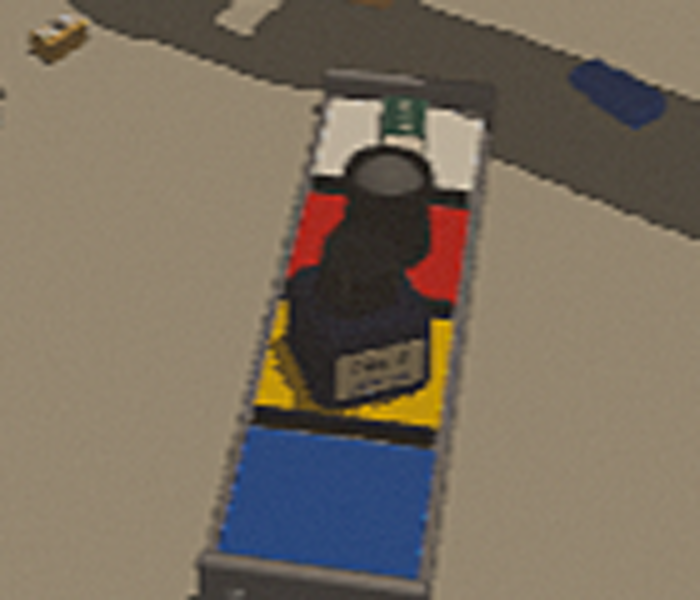

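The glue stick stands upright in its place (crop px (600,260)). In the side crop the ink bottle's label face looks toward +y and slightly toward the robot, so the jaw axis is about +24°.

```bash
python3 -c "
from h import *
to(.497,.246,.12,.415)"
```

```text
to 0.497 0.246 0.12 shift [-0.1061 -0.349   0.081 ] turn [-0.    -0.002 -0.672]
```

```bash
python3 -m pendant '[-0.015,-0.05,0,0,0,-0.1, -0.03,-0.1,0,0,0,-0.2, -0.045,-0.15,0,0,0,-0.3, -0.06,-0.2,0,0,0,-0.4, -0.075,-0.25,0,0,0,-0.5, -0.09,-0.3,0.02,0,0,-0.6, -0.106,-0.349,0.05,0,0,-0.672, -0.106,-0.349,0.081,0,0,-0.672]'
python3 -c "
from h import *
to(.497,.246,.022,.415)"
```

```text
clock: 10.25
ee_pos: [0.4985, 0.2449, 0.1192]
eef_rot: [-0.0, 0.979, 0.206, 0.001]
force: [-0.1, -0.4, -0.9]
finger_gap: 0.0855
to 0.497 0.246 0.022 shift [-0.0012 -0.0016  0.0972] turn [ 0.    -0.003 -0.   ]
```

```bash
python3 -m pendant '[-0.001,-0.0016,0.02,0,0,0, -0.001,-0.0016,0.04,0,0,0, -0.001,-0.0016,0.06,0,0,0, -0.001,-0.0016,0.075,0,0,0, -0.001,-0.0016,0.088,0,0,0, -0.001,-0.0016,0.097,0,0,0, -0.001,-0.0016,0.097,0,0,0, -0.001,-0.0016,0.097,0,0,0]'
python3 -m pendant '[0,0,0,0,0,0, 0,0,0,0,0,0, 0,0,0,0,0,0, 0,0,0,0,0,0, 0,0,0,0,0,0, 0,0,0,0,0,0, 0,0,0,0,0,0, 0,0,0,0,0,0]' 0 40
python3 - <<'E'
from h import *
p,d=capture("side")
c=p[207:327,225:365];cv2.imwrite("pics/s3.png",cv2.resize(c,None,fx=5,fy=5,interpolation=2))
to(.478,-.2427,.02,-.267)
E
```

```text
clock: 11.25
ee_pos: [0.497, 0.2435, 0.0219]
eef_rot: [-0.0, 0.979, 0.204, 0.0]
force: [0.4, 0.2, 0.2]
finger_gap: 0.0854
clock: 12.25
ee_pos: [0.4973, 0.2436, 0.0222]
eef_rot: [-0.0, 0.979, 0.204, 0.001]
force: [-0.4, -0.5, 5.9]
finger_gap: 0.0497
to 0.478 -0.2427 0.02 shift [-0.2116  0.4383  0.002 ] turn [-0.    -0.002  0.677]
```

View pics/s3.png

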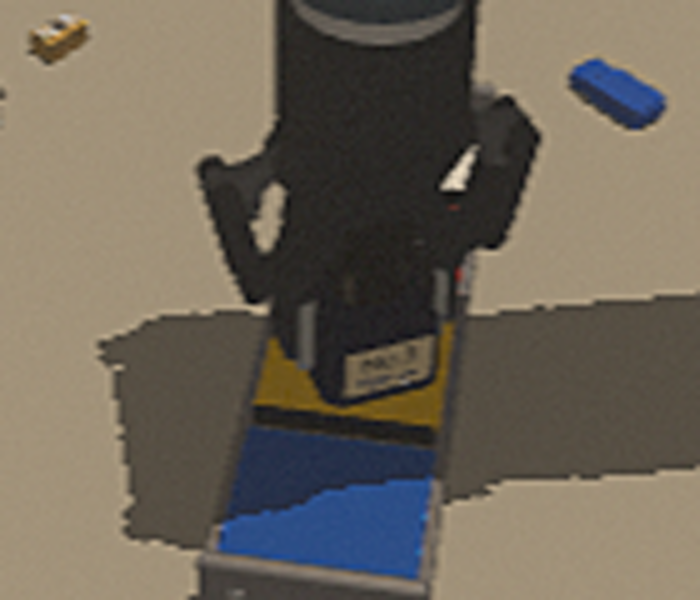

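```bash
python3 -m pendant '[0,0,-0.01,0,0,0, 0,0,-0.03,0,0,0, 0,0,-0.06,0,0,0, 0,0,-0.1,0,0,0, -0.01,0.02,-0.125,0,0,0.03, -0.027,0.055,-0.14,0,0,0.08, -0.047,0.097,-0.14,0,0,0.15, -0.067,0.14,-0.14,0,0,0.22]'
python3 -c "
from h import *
to(.4775,-.2447,.02,-.267)"
```

```text
clock: 13.3
ee_pos: [0.4909, 0.0871, 0.1629]
eef_rot: [0.0, 0.996, 0.094, 0.001]
force: [1.2, 0.1, -0.6]
finger_gap: 0.0494
to 0.4775 -0.2447 0.02 shift [-0.0755  0.3233  0.1429] turn [ 0.    -0.002  0.455]
```

```bash
python3 -m pendant '[-0.011,0.048,0,0,0,0.06, -0.022,0.096,0,0,0,0.13, -0.033,0.144,0,0,0,0.2, -0.044,0.19,0,0,0,0.27, -0.055,0.235,0,0,0,0.34, -0.065,0.275,0,0,0,0.4, -0.072,0.305,0,0,0,0.44, -0.0755,0.323,0,0,0,0.455]'
python3 -m pendant '[0,0,0.02,0,0,0, 0,0,0.05,0,0,0, 0,0,0.08,0,0,0, 0,0,0.105,0,0,0, 0,0,0.12,0,0,0, 0,0,0.128,0,0,0, 0,0,0.132,0,0,0, 0,0,0.132,0,0,0]'
python3 -c "
from h import *
to(.4775,-.2447,.0195,-.267)"
```

```text
clock: 14.3
ee_pos: [0.4776, -0.2445, 0.1624]
eef_rot: [0.0, 0.991, -0.133, 0.0]
force: [-0.7, 0.1, -0.7]
finger_gap: 0.0496
clock: 15.3
ee_pos: [0.4781, -0.2434, 0.0299]
eef_rot: [0.0, 0.991, -0.132, 0.0]
force: [0.1, 0.8, -1.0]
finger_gap: 0.0496
to 0.4775 -0.2447 0.0195 shift [-0.0003  0.0014  0.0104] turn [ 0.    -0.001  0.002]
```

```bash
python3 -m pendant '[0,0.001,0.004,0,0,0, 0,0.001,0.007,0,0,0, 0,0.001,0.009,0,0,0, 0,0.001,0.01,0,0,0, 0,0.001,0.01,0,0,0, 0,0.001,0.01,0,0,0, 0,0.001,0.01,0,0,0, 0,0.001,0.01,0,0,0]'
python3 -m pendant '[0,0,0,0,0,0, 0,0,0,0,0,0, 0,0,0,0,0,0, 0,0,0,0,0,0, 0,0,0,0,0,0, 0,0,0,0,0,0, 0,0,0,0,0,0, 0,0,0,0,0,0]' 1
python3 -m pendant '[0,0,-0.02,0,0,0, 0,0,-0.05,0,0,0, 0,0,-0.1,0,0,0, 0,-0.02,-0.14,0,0,0, 0,-0.06,-0.15,0,0,0, 0,-0.12,-0.15,0,0,0, 0,-0.18,-0.15,0,0,0, 0,-0.24,-0.15,0,0,0]'
python3 -c "
from h import *
to(.4872,.169,.12,-.09)"
```

```text
clock: 16.3
ee_pos: [0.4775, -0.2441, 0.0194]
eef_rot: [0.0, 0.991, -0.132, 0.0]
force: [0.4, -0.5, -1.0]
finger_gap: 0.0493
clock: 17.3
ee_pos: [0.4776, -0.2442, 0.0194]
eef_rot: [0.0, 0.991, -0.132, 0.0]
force: [-0.1, 0.5, 1.1]
finger_gap: 0.0854
clock: 18.3
ee_pos: [0.5406, -0.0107, 0.1696]
eef_rot: [0.0, 0.991, -0.132, 0.0]
force: [1.0, -0.2, 0.2]
finger_gap: 0.0854
to 0.4872 0.169 0.12 shift [-0.0987 -0.1594  0.0496] turn [ 0.    -0.001 -0.175]
```

```bash
python3 -m pendant '[-0.02,-0.032,0,0,0,-0.04, -0.04,-0.064,0,0,0,-0.08, -0.06,-0.096,0,0,0,-0.12, -0.08,-0.128,0,0,0,-0.16, -0.0985,-0.159,0.02,0,0,-0.175, -0.0985,-0.159,0.05,0,0,-0.175, -0.0985,-0.159,0.05,0,0,-0.175, -0.0985,-0.159,0.05,0,0,-0.175]'
python3 -c "
from h import *
to(.487,.169,.026,-.09)"
```

```text
clock: 19.3
ee_pos: [0.4877, 0.1665, 0.1204]
eef_rot: [-0.0, 0.999, -0.045, 0.001]
force: [-0.1, 0.8, 0.3]
finger_gap: 0.0853
to 0.487 0.169 0.026 shift [-0.001  -0.0024  0.0944] turn [-0.    -0.001 -0.001]
```

```bash
python3 -m pendant '[-0.001,-0.002,0.02,0,0,0, -0.001,-0.002,0.045,0,0,0, -0.001,-0.002,0.065,0,0,0, -0.001,-0.002,0.08,0,0,0, -0.001,-0.002,0.09,0,0,0, -0.001,-0.002,0.094,0,0,0, -0.001,-0.002,0.094,0,0,0, -0.001,-0.002,0.094,0,0,0]'
python3 -m pendant '[0,0,0,0,0,0, 0,0,0,0,0,0, 0,0,0,0,0,0, 0,0,0,0,0,0, 0,0,0,0,0,0, 0,0,0,0,0,0, 0,0,0,0,0,0, 0,0,0,0,0,0]' 0 40
python3 - <<'E'
from h import *
p,d=capture("side")
c=p[187:287,225:365];a=cv2.resize(c,None,fx=5,fy=5,interpolation=2)
p,d=capture("top");b=cv2.resize(p[195:255,282:422],None,fx=5,fy=5,interpolation=2)
cv2.imwrite("pics/s4.png",cv2.resize(np.vstack([a,b]),None,fx=.74,fy=.74))
W=cloud("top",d);z=W[...,2]
for n,x,y,zz in(("glue",.4579,-.316,.104),("ink",.478,-.2427,.072)):
    m=(np.hypot(W[...,0]-x,W[...,1]-y)<.034)&(abs(z-zz)<.006);q=W[m];print(n,m.sum(),q.mean(0),cv2.minAreaRect((q[:,:2]*1000).astype(np.float32)))
E
```

```text
clock: 20.3
ee_pos: [0.4867, 0.1689, 0.026]
eef_rot: [-0.0, 0.999, -0.045, 0.001]
force: [0.2, -0.2, -0.1]
finger_gap: 0.0852
clock: 21.3
ee_pos: [0.4866, 0.1689, 0.0259]
eef_rot: [-0.0, 0.999, -0.045, 0.0]
force: [-0.9, 0.7, 5.4]
finger_gap: 0.0393
glue 97 [ 0.45718847 -0.31410587  0.10240502] ((456.96380615234375, -314.4139709472656), (25.03892707824707, 25.51390266418457), 27.5153751373291)
ink 132 [ 0.47536709 -0.24127694  0.07148714] ((475.27056884765625, -241.93739318847656), (30.797420501708984, 30.880298614501953), 76.53315734863281)
```

View pics/s4.png

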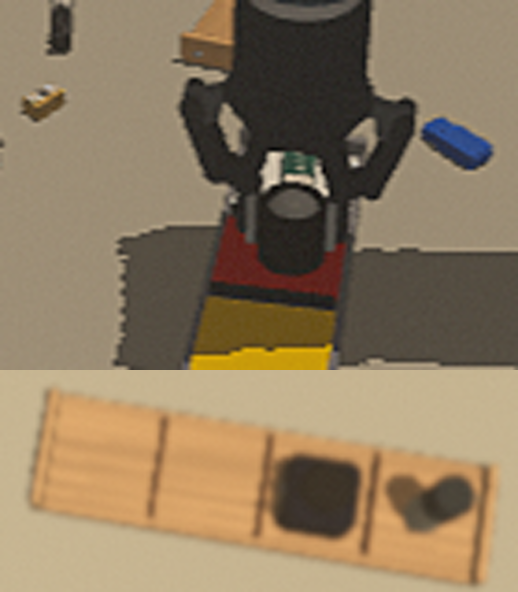

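Glue stick and ink bottle sit in the middle of places 4 and 3 (depth agrees to 3 mm), and the loupe is gripped. Next I lift it and carry it across.

```bash
python3 -m pendant '[0,0,-0.01,0,0,0, 0,0,-0.03,0,0,0, 0,0,-0.06,0,0,0, 0,0.01,-0.09,0,0,0.01, 0,0.03,-0.11,0,0,0.03, 0,0.06,-0.12,0,0,0.06, 0,0.1,-0.12,0,0,0.1, 0,0.14,-0.12,0,0,0.14]'
python3 -c "
from h import *
to(.498,-.1693,.0233,-.267)"
```

```text
clock: 22.4
ee_pos: [0.4731, 0.0284, 0.1456]
eef_rot: [0.0, 0.993, -0.115, 0.0]
force: [0.7, 0.0, -0.9]
finger_gap: 0.0392
to 0.498 -0.1693 0.0233 shift [0.0694 0.1868 0.1224] turn [ 0.    -0.     0.036]
```

```bash
python3 -m pendant '[0.014,0.037,0,0,0,0.01, 0.028,0.075,0,0,0,0.02, 0.042,0.113,0,0,0,0.03, 0.054,0.145,0,0,0,0.036, 0.063,0.17,0,0,0,0.036, 0.0694,0.187,0,0,0,0.036, 0.0694,0.187,0.02,0,0,0.036, 0.0694,0.187,0.04,0,0,0.036]'
python3 -m pendant '[0,0,0.02,0,0,0, 0,0,0.04,0,0,0, 0,0,0.055,0,0,0, 0,0,0.065,0,0,0, 0,0,0.072,0,0,0, 0,0,0.075,0,0,0, 0,0,0.075,0,0,0, 0,0,0.075,0,0,0]'
python3 -c "
from h import *
to(.498,-.1693,.0233,-.267)"
```

```text
clock: 23.4
ee_pos: [0.4985, -0.1686, 0.105]
eef_rot: [-0.0, 0.991, -0.133, 0.0]
force: [-0.2, -0.0, -1.0]
finger_gap: 0.0392
clock: 24.4
ee_pos: [0.4989, -0.1687, 0.0309]
eef_rot: [0.0, 0.991, -0.133, 0.0]
force: [0.2, -0.2, -0.8]
finger_gap: 0.0393
to 0.498 -0.1693 0.0233 shift [-0.0007  0.0008  0.0076] turn [ 0.    -0.001  0.001]
```

```bash
python3 -m pendant '[0,0.001,0.003,0,0,0, 0,0.001,0.005,0,0,0, 0,0.001,0.007,0,0,0, 0,0.001,0.0075,0,0,0, 0,0.001,0.0075,0,0,0, 0,0.001,0.0075,0,0,0, 0,0.001,0.0075,0,0,0, 0,0.001,0.0075,0,0,0]'
python3 -m pendant '[0,0,0,0,0,0, 0,0,0,0,0,0, 0,0,0,0,0,0, 0,0,0,0,0,0, 0,0,0,0,0,0, 0,0,0,0,0,0, 0,0,0,0,0,0, 0,0,0,0,0,0]' 1
python3 -m pendant '[0,0,-0.02,0,0,0, 0,0,-0.05,0,0,0, 0,0,-0.08,0,0,0, 0,-0.02,-0.1,0,0,0, 0,-0.06,-0.11,0,0,0, 0,-0.11,-0.11,0,0,0, 0,-0.16,-0.11,0,0,0, 0,-0.2,-0.11,0,0,0]'
python3 - <<'E'
from h import *
p,d=capture("side");cv2.imwrite("pics/s5.png",cv2.resize(p[130:280,240:380],None,fx=4,fy=4,interpolation=2))
to(.4815,.0955,.1,-.05)
E
```

```text
clock: 25.4
ee_pos: [0.4983, -0.1695, 0.0229]
eef_rot: [0.0, 0.991, -0.133, 0.0]
force: [-0.7, 0.4, 1.9]
finger_gap: 0.0396
clock: 26.4
ee_pos: [0.4982, -0.1695, 0.0229]
eef_rot: [0.0, 0.991, -0.133, 0.0]
force: [0.3, 0.5, -0.6]
finger_gap: 0.0856
clock: 27.4
ee_pos: [0.551, 0.0253, 0.133]
eef_rot: [-0.0, 0.991, -0.132, 0.0]
force: [-0.0, -0.5, 0.1]
finger_gap: 0.0856
to 0.4815 0.0955 0.1 shift [-0.085  -0.0462  0.0331] turn [-0.002 -0.001 -0.213]
```

View pics/s5.png

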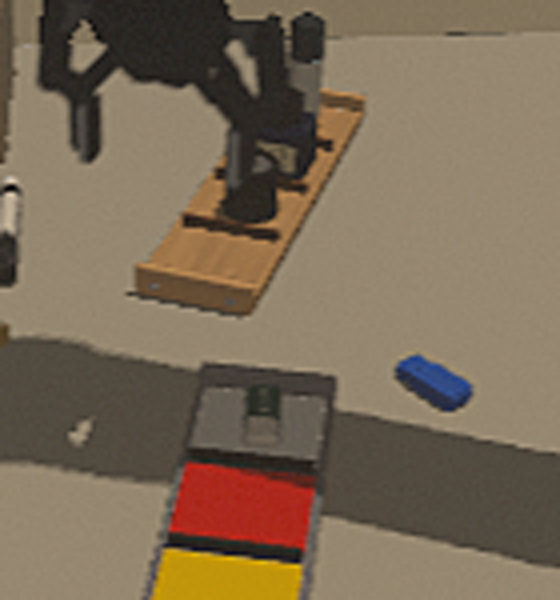

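The loupe stands in place 2. The eraser is visible at crop (262,412); I'll cross-check its position from the side view.

```bash
python3 -c "
from h import *
print(ray('side',305.5,233,.023)); print(proj('side',[.4805,.0959,.023]))
to(.482,.096,.08,-.03)"
```

```text
[0.48205076 0.0952651  0.023     ]
[306.14335439 233.19200324]
to 0.482 0.096 0.08 shift [-0.0847 -0.0468  0.0531] turn [-0.002 -0.001 -0.233]
```

```bash
python3 -m pendant '[-0.021,-0.012,0,0,0,-0.06, -0.042,-0.023,0,0,0,-0.12, -0.063,-0.035,0,0,0,-0.18, -0.0847,-0.0468,0.01,0,0,-0.233, -0.0847,-0.0468,0.03,0,0,-0.233, -0.0847,-0.0468,0.053,0,0,-0.233, -0.0847,-0.0468,0.053,0,0,-0.233, -0.0847,-0.0468,0.053,0,0,-0.233]' 0.7
python3 -c "
from h import *
to(.482,.0957,.0175,-.03)"
```

```text
clock: 28.45
ee_pos: [0.4818, 0.091, 0.0807]
eef_rot: [0.0, 1.0, -0.016, 0.001]
force: [-1.0, -0.4, -0.3]
finger_gap: 0.0599
to 0.482 0.0957 0.0175 shift [-0.0001 -0.0047  0.0632] turn [ 0.    -0.001 -0.003]
```

```bash
python3 -m pendant '[0,-0.004,0.015,0,0,0, 0,-0.004,0.03,0,0,0, 0,-0.004,0.043,0,0,0, 0,-0.004,0.053,0,0,0, 0,-0.004,0.06,0,0,0, 0,-0.004,0.063,0,0,0, 0,-0.004,0.063,0,0,0, 0,-0.004,0.063,0,0,0]'
python3 -m pendant '[0,0,0,0,0,0, 0,0,0,0,0,0, 0,0,0,0,0,0, 0,0,0,0,0,0, 0,0,0,0,0,0, 0,0,0,0,0,0, 0,0,0,0,0,0, 0,0,0,0,0,0]' 0 30
python3 - <<'E'
from h import *
p,d=capture("side");cv2.imwrite("pics/s6.png",cv2.resize(p[170:270,240:380],None,fx=5,fy=5,interpolation=2))
E
```

```text
clock: 29.45
ee_pos: [0.4819, 0.0949, 0.0173]
eef_rot: [0.0, 1.0, -0.016, 0.0]
force: [-0.4, -0.1, -0.6]
finger_gap: 0.0601
clock: 30.45
ee_pos: [0.4819, 0.0949, 0.0172]
eef_rot: [-0.0, 1.0, -0.017, 0.0]
force: [-0.8, 0.3, 6.3]
finger_gap: 0.0201
```

View pics/s6.png

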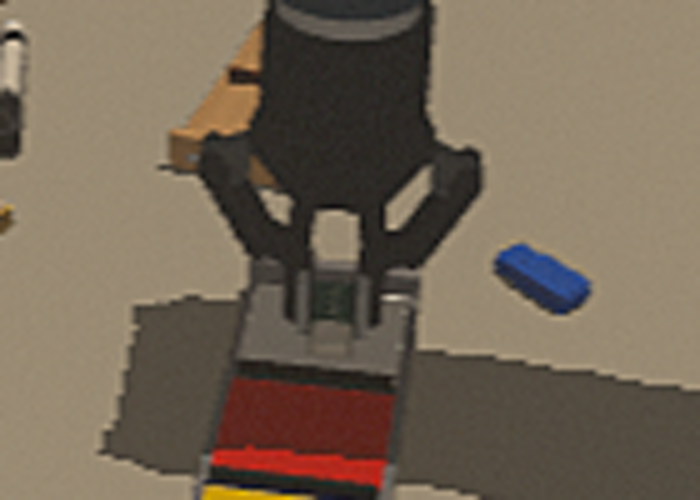

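The eraser is gripped flat between the pads (gap 20 mm). I'll carry it to place 1.

```bash
python3 -m pendant '[0,0,-0.01,0,0,0, 0,0,-0.03,0,0,0, 0,0,-0.06,0,0,0.03, 0.005,0.02,-0.08,0,0,0.08, 0.01,0.05,-0.09,0,0,0.13, 0.015,0.08,-0.09,0,0,0.18, 0.02,0.11,-0.09,0,0,0.22, 0.025,0.14,-0.09,0,0,0.236]'
python3 -c "
from h import *
to(.5181,-.0965,.0148,-.267)"
```

```text
clock: 31.5
ee_pos: [0.5015, -0.0467, 0.1069]
eef_rot: [-0.0, 0.991, -0.134, -0.0]
force: [0.6, -0.1, -1.8]
finger_gap: 0.0199
to 0.5181 -0.0965 0.0148 shift [0.0293 0.0436 0.0921] turn [-0.     0.001 -0.003]
```

```bash
python3 -m pendant '[0.01,0.015,0,0,0,0, 0.02,0.03,0,0,0,0, 0.0293,0.0436,0,0,0,0, 0.0293,0.0436,0.02,0,0,0, 0.0293,0.0436,0.045,0,0,0, 0.0293,0.0436,0.065,0,0,0, 0.0293,0.0436,0.08,0,0,0, 0.0293,0.0436,0.082,0,0,0]'
python3 -c "
from h import *
to(.5181,-.0965,.0148,-.267)"
```

```text
clock: 32.5
ee_pos: [0.518, -0.0954, 0.0238]
eef_rot: [-0.0, 0.991, -0.134, -0.001]
force: [0.5, 0.2, 0.5]
finger_gap: 0.0198
to 0.5181 -0.0965 0.0148 shift [0.0005 0.001  0.009 ] turn [-0.     0.002 -0.002]
```

```bash
python3 -m pendant '[0,0.001,0.003,0,0,0, 0,0.001,0.006,0,0,0, 0,0.001,0.008,0,0,0, 0,0.001,0.009,0,0,0, 0,0.001,0.009,0,0,0, 0,0.001,0.009,0,0,0, 0,0.001,0.009,0,0,0, 0,0.001,0.009,0,0,0]'
python3 -m pendant '[0,0,0,0,0,0, 0,0,0,0,0,0, 0,0,0,0,0,0, 0,0,0,0,0,0, 0,0,0,0,0,0, 0,0,0,0,0,0, 0,0,0,0,0,0, 0,0,0,0,0,0]' 0.7
python3 -m pendant '[0,0,-0.02,0,0,0, 0,0,-0.05,0,0,0, 0,0,-0.09,0,0,0, 0,-0.02,-0.13,0,0,0, 0,-0.07,-0.15,0,0,0, 0,-0.12,-0.15,0,0,0, 0,-0.18,-0.15,0,0,0, 0,-0.24,-0.15,0,0,0]'
python3 -m pendant '[0,-0.05,0,0,0,0, 0,-0.1,0,0,0,0, 0,-0.15,0,0,0,0, 0,-0.2,0,0,0,0, 0,-0.2,0,0,0,0, 0,-0.2,0,0,0,0, 0,-0.2,0,0,0,0, 0,-0.2,0,0,0,0]'
python3 - <<'E'
from h import *
p,d=capture("top");b=cv2.resize(p[150:290,282:422],None,fx=4,fy=4,interpolation=2);W=cloud("top",d);z=W[...,2]
s,_=capture("side");a=cv2.resize(s[110:250,250:390],None,fx=4,fy=4,interpolation=2)
cv2.imwrite("pics/f.png",cv2.resize(np.hstack([a,b]),None,fx=.7,fy=.7))
c=np.array([.488,-.206]);y=-.267;M=np.array([[np.cos(y),np.sin(y)],[-np.sin(y),np.cos(y)]])
for n,l,zz in(("glue",-.114,.104),("ink",-.038,.072),("loupe",.038,.055),("eraser",.114,.024)):
    L=(W[...,:2]-c)@M.T;m=(abs(L[...,0])<.035)&(abs(L[...,1]-l)<.033)&(abs(z-zz)<.006);
    if n=='eraser': m&=z>.0195
    q=L[m]*1000;print(n,m.sum(),np.median(z[m]).round(4),q.mean(0).round(1),cv2.minAreaRect(q.astype(np.float32)))
E
```

```text
clock: 33.5
ee_pos: [0.5183, -0.0966, 0.0159]
eef_rot: [0.0, 0.991, -0.134, 0.0]
force: [0.4, -0.2, -0.4]
finger_gap: 0.0201
clock: 34.5
ee_pos: [0.5183, -0.0966, 0.0159]
eef_rot: [0.0, 0.991, -0.134, 0.0]
force: [1.4, 0.2, 0.4]
finger_gap: 0.06
clock: 35.5
ee_pos: [0.5824, 0.1365, 0.1661]
eef_rot: [0.0, 0.991, -0.134, 0.0]
force: [0.2, -0.9, -0.4]
finger_gap: 0.0598
clock: 36.5
ee_pos: [0.6353, 0.3265, 0.1661]
eef_rot: [0.0, 0.991, -0.135, 0.0]
force: [-0.5, 0.1, -0.1]
finger_gap: 0.06
glue 99 0.103 [  -1.2 -112.4] ((-1.1310091018676758, -112.46066284179688), (25.642885208129883, 25.313398361206055), 41.54916000366211)
ink 137 0.0716 [ -3.1 -37.2] ((-2.5761876106262207, -37.617759704589844), (31.522356033325195, 29.53807830810547), 28.825702667236328)
loupe 153 0.0516 [-2.7 37.7] ((-3.0176544189453125, 38.23371505737305), (38.50227355957031, 38.11806869506836), 8.364437103271484)
eraser 144 0.0228 [ -2.7 114.2] ((-2.0109806060791016, 114.61865234375), (49.65658187866211, 22.151660919189453), 89.22443389892578)
```

View pics/f.png

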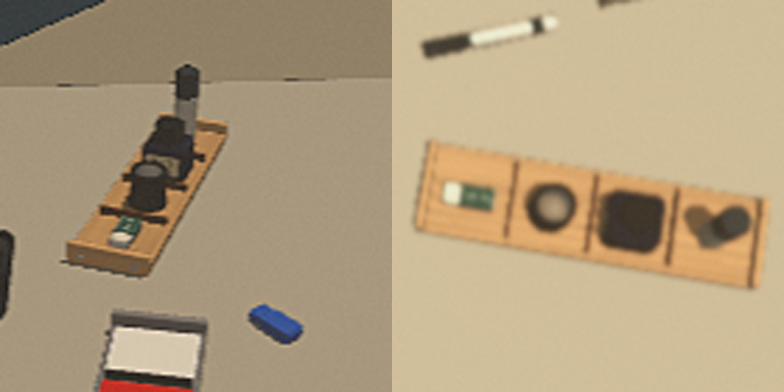

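All four stand within about 3 mm of their middles, at the right heights. The marker and the look-alike are where they were.

```bash
python3 -c "
from workcell import bot
print(bot.close_job())"
```

```text
the job is handed in; nothing more can be done
None
```

I moved all four things to the wooden rack in mirrored order and handed the job in at about 37 s of the 128 s allowed. Seen from the robot, left to right, the wooden rack now holds the eraser, loupe, ink bottle and glue stick. The grey rack started as glue stick, ink bottle, loupe, eraser.

**Position and height:** The last depth check put each thing within about 3 mm of the middle of its place. Heights matched each thing standing on the board to within about 4 mm; the loupe read about 3.5 mm low, which is roughly the depth noise.

**Upright and untouched:** The final pictures show all four upright or flat. The ink bottle stayed vertical throughout. The marker and the blue look-alike look unmoved. I did not check the sharpener or the clip again at the end, but the arm only passed high above the table and touched nothing there.

**Disagreement:** Colour and depth estimates of the rack centres differed by 2–4 mm. I used about the mean for the wooden rack, well inside the 15 mm tolerance.

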